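# Steady the rocking microscope with a wedge

### The job

The stereo microscope rocks because one of its four ball feet is too short, so it leans towards that corner. Push the wooden wedge along the bench, thin end first, under the short foot until the microscope stands level on the wedge and no longer rocks. Only push the wedge: do not lift or tip it, do not touch the microscope, leave the things around it where they are, and draw back at the end.

Things in the scene. Friction and masses are not known exactly. Their poses are not given: they have to be found in the camera images.
- scope: White stereo microscope. Base 170 x 260 mm (x, y), top 50 mm up; at each corner, 85 mm in x and 125 mm in y from the middle, a 38 mm round lug on a 32 mm black ball foot. Origin: on the bench under its middle; x points roughly away from the robot, z up. Column at the +y end, eyepieces lean towards -y, 340 mm tall. It cannot slide, only rock (joint rock); this pose stays put as it rocks.
- rock (a joint): Lean of the microscope, rad, about the line through its good feet at (-85, +125) and (+85, -125) mm: 0 = level (hard stop, the foot opposite the short one stands on the bench too); 0.056 = tipped fully towards the short foot, as at the start. It falls back to that if nothing holds up the short foot, which bears about 3 to 6 N.
- short_foot (a point): Lowest point of the short ball foot, (-85, -125) mm from the microscope's middle: the corner nearest the robot at the eyepiece end. About 1 mm above the bench while the microscope leans, 9 mm when level. Its axes are the rocking microscope's.
- wedge: Loose wooden wedge, flat on the bench, 80 x 44 mm (x, y). Origin: centre of its underside; +x to the thin end (2.5 mm high, at x = +40). The ramp rises to 14 mm at x = -26; behind is a heel block 20 mm high with a flat back at x = -40. It starts pointing along the microscope's +y within 20 degrees. Pushing it in takes about 3 to 10 N, rising steeply once level; then the thin end is about 36 mm past the foot's middle.
- specimen_box: Bystander: clear open box 100 x 140 x 50 mm with three small black cases in it; origin at the centre of its underside.
- petri: Bystander: flat glass dish 64 mm across, 14 mm high; origin at the centre of its underside.
- slide_box: Bystander: violet slide box 95 x 70 x 34 mm; origin at the centre of its underside.
- jar: Bystander: amber glass jar 40 mm across, 60 mm tall; origin at the centre of its underside.
- loupe: Bystander: black round magnifier 36 mm across, 28 mm tall; origin at the centre of its underside.
- tweezers: Bystander: steel tweezers lying flat, 122 mm long, 10 mm wide, 5 mm high; origin near their middle on the underside.
Things that resemble listed ones, but are neither listed nor needed, are in the scene too. What is shaped like the wedge but red or yellow is not meant.

How it is judged (in metres and radians):
On the way:
1. the thin end of the wedge goes under the short foot while the microscope still leans (horizontal distance between short_foot and wedge below 0.045 m and value of joint rock above 0.012 rad and contact force between wedge and scope above 0.3 N).
At the end, for the whole second after the job is handed in: The microscope stands within 0.4 degrees (0.007 rad) of level, with its short foot carried by the wedge (more than 0.3 N), the wedge flat on the bench, all at rest (value of joint rock below 0.007 rad and contact force between wedge and scope above 0.3 N and angle between wedge's own z axis and vertical below 0.06 rad and height (world z) of wedge below 0.004 m and linear speed of wedge below 0.01 m/s and velocity of joint rock below 0.02 rad/s); the robot touches nothing.
It fails at once if the wedge is lifted off the bench (more than 8 mm) or tipped (more than about 11 degrees) (height (world z) of wedge above 0.008 m or angle between wedge's own z axis and vertical above 0.2 rad).
It fails at once if the robot pushes on the microscope itself (more than 2 N) (contact force between any of the fingers, the arm and scope above 2 N).
It fails at once if a bystander is moved more than 20 mm (distance of any of specimen_box, petri, slide_box, jar, loupe, tweezers from where it was at the start of the episode above 0.02 m).
It also fails if it takes over 58 s, if anything falls off the work surface, if the arm or the gripper's body presses on something with over 40 N, if the wrist force passes 120 N, or if a joint passes its speed limit or range.

### The arm

A 6-joint arm with a two-finger parallel gripper is mounted at the origin on the work surface. World frame = base frame: x ahead of the robot, y to its left, z up, the work surface at z = 0. Lengths are in mm, angles in rad, forces in N, time in s.
With the tool pointing down it reaches from about 400 to 925 mm from the base axis. Payload 12.5 kg.
Tool frame: the origin (TCP) lies at the very end of the fingers, on their centre line; the grasp point (between the pads) lies 19 mm behind it; z points along the fingers, x is the direction in which the jaws open and shut, and the axes are right-handed (so a half turn about z gives the same grasp; the last joint's range is limited). The gripper opens to 95 mm and grips with 3 to 60 N. Pads are 20 mm wide; open, the fingers measure 119 mm over their backs; the gripper's body (75 mm by 180 mm) begins 59 mm behind the grasp point.
Start: joints at [-1.435, 0.491, 1.559, -0, 1.092, -0.106], TCP at [149.679, -606.83, 214.661] pointing down, gripper open.
Joint ranges: [-3.1, 3.1], [-0.84, 2.19], [0.05, 2.79], [-1.13, 4.28], [0.06, 2.93], [-2.69, 2.69]. Speed limits (rad/s): [2.22, 2.22, 2.79, 3.14, 3.14, 3.14].

### API

Orientations are given as [roll, pitch, yaw] about the fixed x, y, z axes, in that order (R = Rz(yaw) Ry(pitch) Rx(roll)).
In Python, from cell import state, viewer, ticket, look_for, regions_of gives the robot as it stands.
- The arm moves only by the shell command python3 -m inch 'ROWS'. ROWS is JSON, a list of rows, each a list of 7 numbers: the turn, a rotation vector about the world's x, y, z in degrees, then the shift along the world's x, y, z in mm, then the opening, from -1 (shut) to 1 (fully open). In form: [[rx, ry, rz, tx, ty, tz, hand], ...]. A call has 1 to 10 rows; each row shifts and turns the commanded pose from where the row before left it; what a row does not reach is not made up. A row lasts 1/10 s, in which the tool goes at most 50 mm and 8.59 degrees, less where a joint would pass 70% of its speed; a pose out of reach is approached as far as the arm can. A call with a gripper value outside its range is refused whole. The fingers move at their own pace and stop on an object; the grip force is fixed at half the most. Time passes only in rows, so rows that do not move let the fingers close. It gives the time, the measured TCP pose, the force and the opening at its end, in the units of the state.
- state(): the state, without advancing time (a new reading comes with each control period).
- viewer.read_camera(name): name is "scene" or "top" or "wrist"; returns a dict with "color" (480x640x3 uint8, red, green, blue), "depth" (480x640 float32, mm along the optical axis (not along the pixel's ray), 0 where there is no reading), "fx", "fy", "cx", "cy" (pixels), "position" and "orientation" of the camera in the world. Camera axes: x right, y down, z forward; pixel columns grow to the right and rows downward; lengths in mm; the calibration is good to about 2 mm. A picture is of the moment at which its call begins.
- ticket.job_done(): hands the job in, once; it reports no verdict.
Trained networks look in the newest picture that a camera, given by its name, has taken for a name from the list of things; names that differ only in an ending like _2 or _b are one class to them, and where a whole thing is asked for, a point or a joint stands for the part that bears it (a point fixed in the world has none). Each returns a list of dicts, best first, with "score" (0 to 1); they miss things now and then, are a little off and sometimes report something else, mostly with a low value. They report only what shows in the picture. A call takes as long as a camera call. They do not tell look-alikes from the thing itself.
- look_for(name, camera): "box" ([left, top, right, bottom] as shares, 0 to 1, of the picture: columns of its width, rows of its height, round what is visible of it).
- regions_of(name, camera): "pixels" (480x640 bool, what is visible of it) and "box" ([left, top, right, bottom] as shares, 0 to 1, of the picture: columns of its width, rows of its height, round what is visible of it).
The state is a dict: "t": time; "joints": joint angles; "qvel": joint speeds; "tau": joint torques, N m; "eef_pos": TCP position; "tcp_rot": TCP orientation; "ft_force": force on the tool from outside, world axes, zero at the start; "moment": the same for the moment, N m; "opening": opening from 0.0 (shut) to 1.0 (fully open).
Only numpy, scipy, OpenCV 4.12 (cv2) and the standard library are available. Lean on these libraries where they do the work, as an engineer would, in place of code of your own. Each camera call takes 0.05 s, during which the arm holds its last target. There are 200 camera calls.

## Working session

There is one attempt and no reset: what is moved stays moved. The work goes in short steps, Python scripts to look and compute and a shell command to move; the robot and the scene stay as the last step left them, time stands still between calls to the robot, and variables do not carry over. Pictures are saved under pics/ and viewed, on a budget of 10 in all, crops included, one or two more only if the job needs it, and the job is handed in when it is done.

```bash
mkdir -p pics
cat > h.py <<'E'
import numpy as np, cv2
from scipy.spatial.transform import Rotation as R
from cell import state, viewer, ticket, look_for, regions_of
def cloud(c):
    v,u=np.mgrid[0:480,0:640]; d=c["depth"]
    p=np.stack([(u-c["cx"])/c["fx"]*d,(v-c["cy"])/c["fy"]*d,d],-1)
    o=np.array(c["orientation"],float)
    M=o if o.shape==(3,3) else (R.from_euler('xyz',o).as_matrix() if o.size==3 else R.from_quat(o).as_matrix())
    return p@M.T+np.array(c["position"])
def save(n,img): cv2.imwrite("pics/"+n,cv2.cvtColor(np.ascontiguousarray(img),cv2.COLOR_RGB2BGR))
E
python3 - <<'E'
from h import *
for cam in ["top","scene"]:
    c=viewer.read_camera(cam); save(cam+".png",c["color"]); P=cloud(c)
    print(cam,c["position"],c["orientation"],c["fx"])
    for n in ["scope","wedge","specimen_box","petri","slide_box","jar","loupe","tweezers"]:
        for r in regions_of(n,cam):
            m=r["pixels"]&(c["depth"]>0)
            if m.sum(): 
                v,u=np.nonzero(m); print(n,round(r["score"],2),"px",int(u.mean()),int(v.mean()),np.median(P[m],0).round(),P[m].min(0).round(),P[m].max(0).round())
print(state())
E
```

```text
top [ 453.04525461   84.11053633 1058.29572554] [-3.00001465  0.00741334 -1.5843366 ] 462.40153558455023
scope 0.95 px 322 213 [637.  94. 141.] [555. -57.  -5.] [800. 244. 342.]
wedge 0.69 px 432 345 [ 378. -142.   10.] [ 341. -183.   -3.] [415. -97.  25.]
wedge 0.66 px 421 264 [ 559. -127.   10.] [ 538. -164.   -1.] [581. -85.  25.]
wedge 0.55 px 474 196 [ 714. -254.   10.] [ 677. -299.   -2.] [ 751. -213.   25.]
specimen_box 0.62 px 238 296 [491. 290.   6.] [431. 204.  -5.] [556. 365.  54.]
petri 0.95 px 307 278 [529. 133.  14.] [499. 103.   2.] [561. 165.  19.]
slide_box 0.56 px 369 324 [425.  -1.  34.] [390. -50.  21.] [462.  48.  40.]
jar 0.54 px 452 297 [ 482. -180.   58.] [ 461. -223.   -4.] [ 502. -165.   67.]
loupe 0.63 px 402 196 [712. -85.  28.] [ 696. -102.    7.] [731. -69.  33.]
tweezers 0.78 px 483 261 [ 551. -267.    5.] [ 519. -278.   -2.] [ 637. -258.    9.]
scene [1265.82751581 -167.7180195   720.86692253] [-2.30647647  0.01950429  1.19039899] 580.0868176737565
scope 0.67 px 338 239 [687.  97.  55.] [ 45. -52.  -4.] [776. 464. 340.]
wedge 0.7 px 121 389 [ 718. -257
[... 884 characters left out ...]
 -3.] [ 641. -260.    8.]
{'t': 0.9, 'joints': array([-1.43459480e+00,  4.90896319e-01,  1.55888525e+00, -5.43008810e-05,
        1.09167621e+00, -1.05576518e-01]), 'qvel': array([-7.74806192e-04, -2.69588111e-04,  1.27476697e-03, -3.93221187e-04,
       -4.65718431e-05,  1.24335141e-03]), 'tau': array([-2.61149937e-03, -6.12467265e+01, -2.58433771e+01,  6.92894706e-02,
        4.44276212e-02, -1.34825143e-05]), 'eef_pos': array([ 149.67091154, -606.84495175,  214.66831824]), 'tcp_rot': array([ 3.14153052e+00, -1.29045742e-04, -1.32899325e+00]), 'ft_force': array([-0.20974607,  0.6263725 , -0.03292155]), 'moment': array([-0.00929911, -0.03670747, -0.01590676]), 'opening': 0.9999853331466643}
```

Run:
```python
from h import *
c=viewer.read_camera("top"); P=cloud(c)
crop=c["color"][180:360,300:500]; save("crop.png",cv2.resize(crop,None,fx=3.3,fy=3.3,interpolation=cv2.INTER_CUBIC))
r=regions_of("scope","top")[0]
# base top plane
for lo,hi in [(40,62)]:
    m=(P[...,2]>lo)&(P[...,2]<hi)&r["pixels"]; q=P[m][:,:2].astype(np.float32)
    print(m.sum(),cv2.minAreaRect(q))
for r in regions_of("wedge","top"):
    m=r["pixels"]&(P[...,2]>4)&(c["depth"]>0)
    q=P[m]; print(cv2.minAreaRect(q[:,:2].astype(np.float32)), "heel",q[q[:,2]>16].mean(0),"thin",q[q[:,2]<9].mean(0),"col",c["color"][m].mean(0))
```

```text
Traceback (most recent call last):
IndexError: list index out of range
```

View pics/top.png

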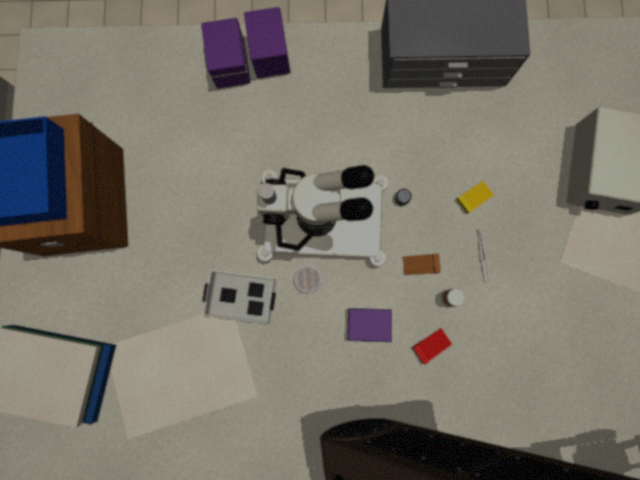

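View pics/crop.png

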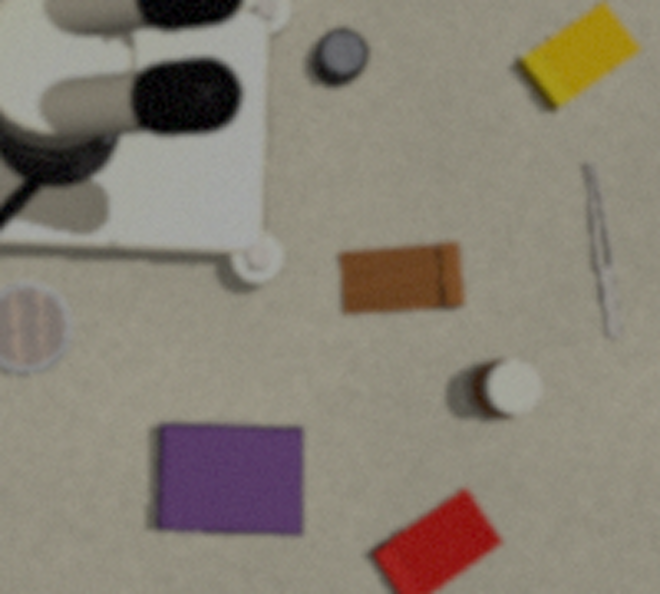

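The picture shows three wedge shapes: wood at (421,264), red at (432,345) and yellow at (475,196). I choose the wooden one: the close crop shows it brown, with the heel on the right and the thin end towards the scope. The short foot's lug is at (378,258), the jar at (454,298) and the tweezers at (482,257).

Run:
```python
from h import *
c=viewer.read_camera("top"); P=cloud(c); H=cv2.cvtColor(c["color"],cv2.COLOR_RGB2HSV)
for n,(u,v) in dict(mm=(378,258),mp=(265,253),pm=(382,183),pp=(268,178)).items():
    w=P[v-16:v+17,u-16:u+17].reshape(-1,3); col=c["color"][v-16:v+17,u-16:u+17].reshape(-1,3)
    print(n,P[v,u].round(1))
# short lug: pixels near beyond base edge
w=P[240:275,360:395]; 
print(w[::3,::3,2].round().astype(int))
m=np.zeros((480,640),bool); m[245:285,395:450]=1
m&=(H[...,1]>110)
q=P[m]; q=q[q[:,2]>0]
rect=cv2.minAreaRect(q[:,:2].astype(np.float32)); print(rect, m.sum())
hl=q[q[:,2]>17]; print("heel",hl.mean(0),len(hl),cv2.minAreaRect(hl[:,:2].astype(np.float32)))
t=q-q.mean(0); U,S,V=np.linalg.svd(t[:,:2],full_matrices=False); print("axis",V[0],np.degrees(np.arctan2(V[0,1],V[0,0])))
```

```text
mm [570.4 -23.3  45.1]
mp [584.3 225.1  51.9]
pm [738.5 -36.4  52.1]
pp [ 453.    84.1 1058.3]
[[  45   46   46   45   47   45   44    0   -2    1   -2    2]
 [  42   44   46   46   45   45   47   -2    2    2   -2   -1]
 [  45   46   48   45   44   43   42    1    0   -3    2    2]
 [  43   48   46   43   45   44   42    3   -2    1    2    0]
 [  44   46   46   46   45   42   43   40    2    2    1   -2]
 [  41   43   43   40   46   47   47   41   39    0    3    2]
 [  -2    0    3   38   41   46   45   48   37   -1    0    1]
 [   1    0   -2    2   38   40   39   44   39    0    2    1]
 [   4    1    1    0   38   38   39   39    4   -1   -1    2]
 [  -1    0   -2   -2   -2    1    0    0   -3    3   -1   -2]
 [   1    1   -2    1    1    2   -2 1058    2    3    2    2]
 [   0    0   -3    2    0    3    2    3    0    1   -3    1]]
((526.6871948242188, -34.581451416015625), (58.4009895324707, 273.19049072265625), 19.750648498535156) 640
heel [ 557.72186075 -149.39015265   47.85359739] 113 ((501.46875, -46.07124328613281), (39.390159606933594, 274.98529052734375), 28.555458068847656)
axis [-0.21744252  0.97607313] 102.55886424084599
```

```bash
cat > m.py <<'E'
from h import *
def wedge():
    c=viewer.read_camera("top"); P=cloud(c); H=cv2.cvtColor(c["color"],cv2.COLOR_RGB2HSV)
    ok=(c["depth"]>500)
    m=ok&(P[...,2]<30)&(H[...,1]>110)&(H[...,0]<18)&(abs(P[...,0]-565)<45)&(P[...,1]>-190)&(P[...,1]<60)
    n,l,s,_=cv2.connectedComponentsWithStats(m.astype(np.uint8)); k=1+s[1:,4].argmax(); m=l==k
    q=P[m]; r=cv2.minAreaRect(q[:,:2].astype(np.float32)); print("wedge",m.sum(),r,"y",np.percentile(q[:,1],[2,98]).round(1))
    t=q[:,:2]-q[:,:2].mean(0); V=np.linalg.svd(t,full_matrices=False)[2][0]; print("mean",q.mean(0).round(1),"axis deg",round(np.degrees(np.arctan2(V[1],V[0]))%180,1))
    h=q[q[:,2]>16.5]; print("heel",h.mean(0).round(1),len(h))
    return c,P,m
def lug(P,c):
    w=P.copy(); w[c["depth"]<500]=0
    m=(w[...,2]>36)&(w[...,2]<56)&(abs(w[...,0]-570)<30)&(w[...,1]<8)&(w[...,1]>-50)
    q=w[m]; e=q[(q[:,0]<560)|(q[:,1]<-25)]
    hull=cv2.convexHull(q[(q[:,0]<572)|(q[:,1]<-28)][:,:2].astype(np.float32))[:,0]
    from scipy.optimize import least_squares
    h=hull[(hull[:,0]<575)&(hull[:,1]<-10)]
    s=least_squares(lambda p:np.hypot(h[:,0]-p[0],h[:,1]-p[1])-19,[570,-23],loss="soft_l1").x
    print("lug",s.round(1),len(h),"xmin",q[:,0].min(),"ymin",q[:,1].min())
def base(P,c):
    for y0 in (20,60,180,210):
        mm=(c["depth"]>500)&(abs(P[...,1]-y0)<8)&(P[...,2]>38)&(P[...,2]<58); print("base xmin @",y0,np.percentile(P[mm][:,0],1).round(1))
E
python3 -c "
from m import *
c,P,m=wedge(); lug(P,c); base(P,c)
mm=(c['depth']>500)&(P[...,2]>100)&(P[...,0]>560)&(P[...,1]<40)&(P[...,1]>-90)&(P[...,0]<780);q=P[mm]; print('eyepieces',q.min(0),q.max(0))"
```

```text
wedge 640 ((559.455810546875, -124.54676055908203), (41.72084045410156, 76.69869232177734), 1.0995644330978394) y [-161.1  -87.3]
mean [ 559.3 -125.2   10.8] axis deg 91.7
heel [ 560.2 -155.5   20.1] 116
lug [573.8 -21.8] 8 xmin 555.1581913055194 ymin -39.84106317903665
base xmin @ 20 430.0
base xmin @ 60 578.5
base xmin @ 180 584.6
base xmin @ 210 464.3
eyepieces [601.97734698   8.79765491 310.62507117] [691.45133985  39.94150754 343.52184342]
```

```bash
python3 -m inch '[[0,0,5,30,30,0,-0.6],[0,0,5,30,30,0,-0.6],[0,0,5,30,30,0,-0.6],[0,0,5,30,30,0,-0.6],[0,0,5,30,30,0,-0.6],[0,0,5,30,30,0,-0.6],[0,0,5,30,30,0,-0.6],[0,0,5,30,30,0,-0.6],[0,0,5,30,30,0,-0.6],[0,0,5,30,30,0,-0.6]]'; python3 -m inch '[[0,0,5,28,29,-10,-0.6],[0,0,5,28,29,-10,-0.6],[0,0,5,28,29,-10,-0.6],[0,0,5,26,28,-10,-0.6],[5,0,0,0,0,-10,-0.6],[5,0,0,0,0,-10,-0.6],[0,0,0,0,0,0,-0.6],[0,0,0,0,0,0,-0.6]]'; python3 -c "
from m import *
s=state(); print(s['eef_pos'],np.degrees(s['tcp_rot']),s['opening'])
c=viewer.read_camera('wrist'); save('w1.png',c['color']); print(c['position'])"
```

```text
t: 2.1
eef_pos: [450.8, -305.5, 214.9]
tcp_rot: [3.141, -0.001, -0.453]
ft_force: [0.3, -1.2, 0.5]
opening: 0.23
t: 2.9
eef_pos: [559.5, -192.4, 154.6]
tcp_rot: [-2.97, 0.019, -0.107]
ft_force: [0.3, -0.1, -0.1]
opening: 0.199
[ 559.4579986  -192.37088173  154.60860742] [-170.17915577    1.08667697   -6.12013017] 0.19871679829041294
[ 568.17131898 -140.4155221   336.54354954]
```

View pics/w1.png

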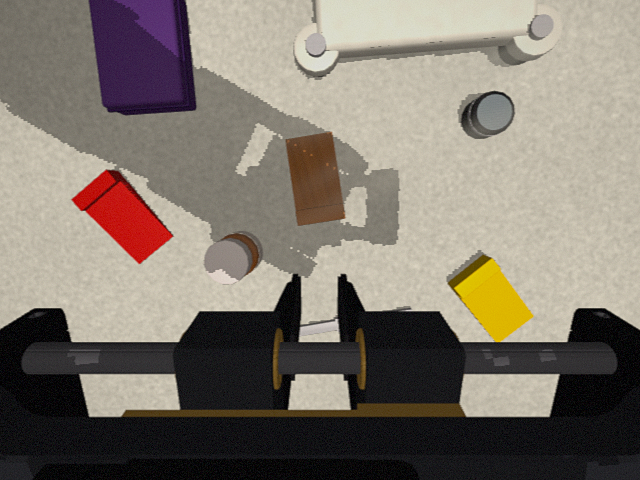

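The wrist view shows the wooden wedge at (315,178), with its heel at the bottom (~(320,215)) towards the fingers. The short foot's lug is at (317,47) and the jar at (232,258), clear of the fingers. I'll measure from this camera, then descend.

```bash
cat > w.py <<'E'
from h import *
def wr(y0=-190):
    c=viewer.read_camera("wrist"); P=cloud(c); H=cv2.cvtColor(c["color"],cv2.COLOR_RGB2HSV); ok=c["depth"]>50
    m=ok&(P[...,2]<30)&(P[...,2]>1.5)&(H[...,1]>90)&(H[...,0]<18)&(abs(P[...,0]-568)<45)&(P[...,1]>y0)&(P[...,1]<60)
    n,l,s,_=cv2.connectedComponentsWithStats(m.astype(np.uint8)); m=l==1+s[1:,4].argmax()
    q=P[m]; print("wedge",m.sum(),[np.round(a,1) for a in cv2.minAreaRect(q[:,:2].astype(np.float32))],"z",np.percentile(q[:,2],[2,98]).round(1))
    h=q[q[:,2]>17.5]; print("heel",[np.round(a,1) for a in cv2.minAreaRect(h[:,:2].astype(np.float32))],len(h))
    L=ok&(P[...,2]>36)&(P[...,2]<54)&(abs(P[...,0]-572)<30)&(P[...,1]<-12)&(P[...,1]>-60)
    q=P[L]; 
    if len(q): print("lug x",np.percentile(q[:,0],[.5,99.5]).round(1),"y",np.percentile(q[:,1],.5).round(1),"z",np.median(q[:,2]).round(1),len(q))
    return c,P
E
python3 -c "
from w import *
c,P=wr(); print(P[44,316],P[24,541])"
```

```text
wedge 4092 [array([ 559.5, -123.9]), array([43.4, 80. ]), np.float64(2.9)] z [ 2.9 21.1]
heel [array([ 561.2, -156.8]), array([43.2, 13.9]), np.float64(2.9)] 733
lug x [554.5 601.7] y -40.7 z 41.3 2023
[572.78742879 -22.43085171  44.44334499] [740.98419206 -31.15246981  53.83918401]
```

```bash
python3 -m inch '[[0,0,0,0,0,-40,-0.6],[0,0,0,0,0,-40,-0.6],[0,0,0,0,0,-40,-0.6],[0,0,0,0,0,-20,-0.6],[0,0,0,0,0,-7,-0.6],[0,0,0,0,0,0,-0.6],[0,0,0,0,0,0,-0.6]]'
```

```text
t: 3.7
eef_pos: [560.3, -192.0, 9.1]
tcp_rot: [-2.969, 0.017, -0.105]
ft_force: [0.4, -0.8, 0.2]
opening: 0.203
```

```bash
python3 -m inch '[[0,0,0,0,6,0,-0.6],[0,0,0,1,5,0,-0.6],[0,0,0,0,5,0,-0.6],[0,0,0,1,4,0,-0.6],[0,0,0,0,4,0,-0.6],[0,0,0,1,4,0,-0.6],[0,0,0,0,4,0,-0.6],[0,0,0,1,4,0,-0.6],[0,0,0,0,4,0,-0.6],[0,0,0,0,0,0,-0.6]]'; python3 -c "
from w import *
c,P=wr(); save('w2.png',c['color'])"
```

```text
t: 4.7
eef_pos: [563.6, -151.3, 7.6]
tcp_rot: [-2.968, 0.019, -0.105]
ft_force: [0.5, 0.2, 1.4]
opening: 0.199
wedge 13673 [array([ 567.9, -100. ]), array([81.4, 43.7]), np.float64(83.9)] z [ 2.9 21.1]
heel [array([ 564.5, -131.9]), array([14.3, 43.5]), np.float64(84.2)] 2507
lug x [554.7 601.5] y -41.1 z 39.3 4529
```

View pics/w2.png

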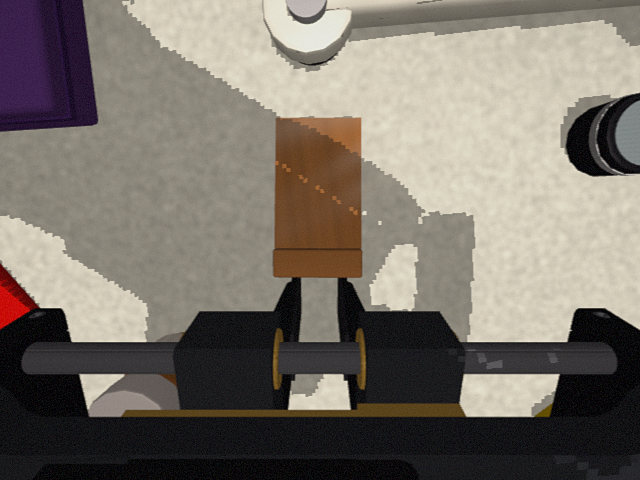

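Wedge is now flush with the fingers (heel at (318,263), thin end at (318,118)) and points at the lug at (308,25). I'll push along the wedge axis.

```bash
python3 -m inch '[[0,0,0,0.5,5,0,-0.6],[0,0,0,0.5,5,0,-0.6],[0,0,0,0.5,5,0,-0.6],[0,0,0,0.5,5,0,-0.6],[0,0,0,0.4,4,0,-0.6],[0,0,0,0.3,3,0,-0.6],[0,0,0,0.3,3,0,-0.6],[0,0,0,0.3,3,0,-0.6],[0,0,0,0.3,3,0,-0.6],[0,0,0,0.3,3,0,-0.6]]'; python3 -m inch '[[0,0,0,0.3,3,0,-0.6],[0,0,0,0.3,3,0,-0.6],[0,0,0,0.3,3,0,-0.6],[0,0,0,0.3,3,0,-0.6],[0,0,0,0.3,3,0,-0.6]]'; python3 -c "
from w import *
c,P=wr(-160)"
```

```text
t: 5.75
eef_pos: [568.2, -114.0, 7.9]
tcp_rot: [-2.97, 0.016, -0.106]
ft_force: [-1.1, -8.9, 1.1]
opening: 0.198
t: 6.25
eef_pos: [569.5, -98.8, 7.8]
tcp_rot: [-2.969, 0.017, -0.106]
ft_force: [-0.7, -6.8, -0.3]
opening: 0.197
wedge 9001 [array([572.7, -58.1]), array([62.1, 44.2]), np.float64(83.8)] z [ 7.3 21.3]
heel [array([570.3, -80.5]), array([14.8, 43.5]), np.float64(84.1)] 2492
lug x [555.9 601.7] y -40.2 z 45.0 6946
```

```bash
python3 -m inch '[[0,0,0,0.2,2,0,-0.6],[0,0,0,0.2,2,0,-0.6],[0,0,0,0.2,2,0,-0.6],[0,0,0,0.2,2,0,-0.6],[0,0,0,0.2,2,0,-0.6],[0,0,0,0.2,2,0,-0.6],[0,0,0,0.2,2,0,-0.6]]'; python3 -m inch '[[0,0,0,0.2,2,0,-0.6],[0,0,0,0.1,1,0,-0.6]]';  python3 -c "
from w import *
c,P=wr(-160)"
```

```text
t: 7.0
eef_pos: [570.8, -84.6, 7.7]
tcp_rot: [-2.969, 0.017, -0.106]
ft_force: [0.4, -6.2, -1.2]
opening: 0.2
t: 7.2
eef_pos: [571.1, -81.5, 7.7]
tcp_rot: [-2.969, 0.017, -0.106]
ft_force: [0.4, -6.7, -0.1]
opening: 0.197
wedge 5618 [array([573.3, -49. ]), array([46.6, 43.9]), np.float64(84.8)] z [10.3 21.4]
heel [array([571.8, -63.1]), array([14.8, 43.5]), np.float64(84.4)] 2494
lug x [556.6 601.7] y -39.5 z 47.8 6501
```

```bash
python3 -m inch '[[0,0,0,0.1,1,0,-0.6],[0,0,0,0.1,1,0,-0.6]]'|sed -n 2,4p; python3 -m inch '[[0,0,0,0.1,1,0,-0.6],[0,0,0,0,0,0,-0.6]]'|sed -n 2,4p;  python3 -m inch '[[0,0,0,0.1,1,0,-0.6],[0,0,0,0,0,0,-0.6]]'|sed -n 2,4p; python3 -c "
from w import *
c,P=wr(-160)"
```

```text
eef_pos: [571.2, -79.5, 7.7]
tcp_rot: [-2.969, 0.018, -0.106]
ft_force: [-1.0, -5.2, -1.2]
eef_pos: [571.3, -78.4, 7.7]
tcp_rot: [-2.969, 0.018, -0.106]
ft_force: [0.1, -3.5, 0.1]
eef_pos: [571.4, -77.3, 7.7]
tcp_rot: [-2.969, 0.018, -0.106]
ft_force: [-1.0, -5.1, -1.0]
wedge 4793 [array([573.4, -47. ]), array([41.1, 43.8]), np.float64(84.5)] z [11.  21.4]
heel [array([572.3, -58.6]), array([14.1, 43.6]), np.float64(84.0)] 2524
lug x [556.7 601.7] y -39.3 z 48.4 6342
```

```bash
for i in 1; do python3 -m inch '[[0,0,0,0.1,0.7,0,-0.6],[0,0,0,0,0,0,-0.6]]'|sed -n 2,4p; python3 -m inch '[[0,0,0,0.1,0.7,0,-0.6],[0,0,0,0,0,0,-0.6]]'|sed -n 2,4p;  python3 -m inch '[[0,0,0,0.1,0.7,0,-0.6],[0,0,0,0,0,0,-0.6]]'|sed -n 2,4p; done; python3 -c "
from w import *
c,P=wr(-160)"
```

```text
eef_pos: [571.4, -76.5, 7.7]
tcp_rot: [-2.969, 0.018, -0.106]
ft_force: [-0.5, -4.9, -1.3]
eef_pos: [571.5, -75.8, 7.7]
tcp_rot: [-2.969, 0.018, -0.106]
ft_force: [-0.3, -4.9, -1.0]
eef_pos: [571.6, -75.3, 7.7]
tcp_rot: [-2.969, 0.018, -0.106]
ft_force: [-0.6, -6.7, -1.0]
wedge 4384 [array([573.4, -46.8]), array([38.7, 45.2]), np.float64(87.1)] z [11.4 21.4]
heel [array([572.3, -57.1]), array([15.3, 43.6]), np.float64(84.4)] 2492
lug x [556.8 601.7] y -39.3 z 48.5 6170
```

```bash
python3 -m inch '[[0,0,0,0.1,0.6,0,-0.6],[0,0,0,0,0,0,-0.6]]'|sed -n 2,4p; python3 -m inch '[[0,0,0,0.1,0.6,0,-0.6],[0,0,0,0,0,0,-0.6]]'|sed -n 2,4p;  python3 -c "
from w import *
c,P=wr(-160)"
```

```text
eef_pos: [571.8, -75.0, 7.7]
tcp_rot: [-2.969, 0.018, -0.106]
ft_force: [-2.4, -10.0, -0.7]
eef_pos: [571.9, -74.7, 7.7]
tcp_rot: [-2.97, 0.017, -0.106]
ft_force: [-1.3, -11.8, -0.6]
wedge 4245 [array([573.5, -46.1]), array([37.3, 44.2]), np.float64(86.1)] z [11.5 21.4]
heel [array([572.6, -56.7]), array([15. , 43.5]), np.float64(84.1)] 2483
lug x [556.9 601.7] y -39.3 z 48.5 6157
```

The force now rises steeply and the lug height has stopped changing, so the scope is level. Drawing back.

```bash
python3 -m inch '[[0,0,0,0,-2,0,-0.6],[0,0,0,-1,-6,0,-0.6],[0,0,0,-1,-10,0,-0.6],[0,0,0,-2,-20,0,-0.6],[0,0,0,-2,-20,5,-0.6],[0,0,0,-2,-20,30,-0.6],[0,0,0,0,-10,40,-0.6],[0,0,0,0,0,40,-0.6],[0,0,0,0,0,0,-0.6],[0,0,0,0,0,0,-0.6]]'; python3 -c "
from w import *
c,P=wr(-160); save('w3.png',c['color'])
t=viewer.read_camera('top');P=cloud(t)
for u,v in [(378,258),(382,183),(265,253)]:
    q=P[v-2:v+3,u-2:u+3].reshape(-1,3); print(np.median(q,0).round(1))
save('t3.png',cv2.resize(t['color'][150:360,220:500],None,fx=2.8,fy=2.8))"
```

```text
t: 10.0
eef_pos: [563.6, -162.0, 123.2]
tcp_rot: [-2.968, 0.017, -0.106]
ft_force: [0.8, 0.1, 0.4]
opening: 0.199
wedge 2428 [array([574.2, -41.7]), array([45., 44.]), np.float64(86.0)] z [ 8.3 21.6]
heel [array([572.6, -56.4]), array([14.4, 42.7]), np.float64(83.8)] 1029
lug x [556.4 601.6] y -40.1 z 48.0 2503
[569.4 -22.3  51.8]
[738.2 -36.7  48.8]
[584.2 225.2  51.9]
```

View pics/w3.png

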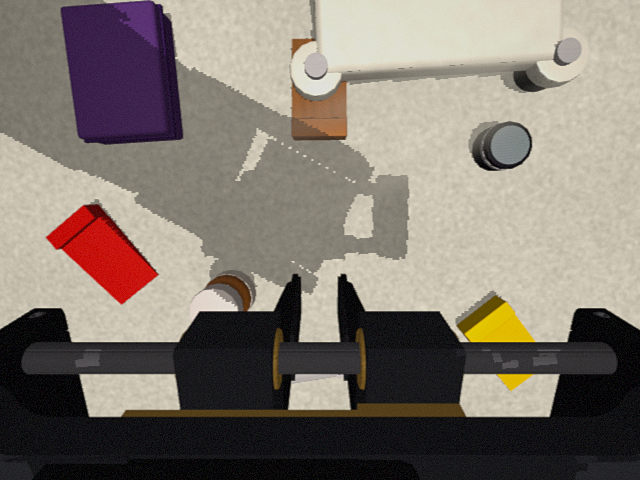

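The wedge sits under the lug (lug at (316,66), heel at (320,128)) and didn't slip back. One last check: fit a plane to the base top.

Run:
```python
from h import *
t=viewer.read_camera('top');P=cloud(t)
def fit(m):
    q=P[m]; c=q.mean(0)
    for _ in range(5):
        A=np.c_[q[:,:2]-c[:2],np.ones(len(q))]; s=np.linalg.lstsq(A,q[:,2],rcond=None)[0]; r=q[:,2]-A@s; q=q[abs(r)<4]
    return s,len(q)
X,Y,Z=P[...,0],P[...,1],P[...,2]; ok=t['depth']>500
b=ok&(abs(Z-50)<10)&(X>590)&(X<735)&(Y>-20)&(Y<215)
g=ok&(abs(Z)<10)&(X>380)&(X<900)&(Y>-250)&(Y<260)
sb,n=fit(b); sg,_=fit(g); d=sb-sg
print(sb,sg,n,"lean about diagonal rad",(d[:2]@np.array([.83,.56])))
for n in ["petri","slide_box","jar","loupe","tweezers","specimen_box"]:
    r=regions_of(n,"top")
    if r: m=r[0]["pixels"]&ok; print(n,np.median(P[m],0).round())
print(ticket.job_done())
```

```text
[4.72648886e-03 2.32823492e-03 5.05676911e+01] [ 1.49172259e-04 -1.21483037e-04  4.31414553e-01] 3453 lean about diagonal rad 0.005171014837415824
petri [529. 135.  14.]
slide_box [442.   8.  34.]
jar [ 478. -173.   58.]
loupe [711. -85.  28.]
specimen_box [491. 290.   6.]
the job is handed in; nothing more can be done
None
```

I pushed the wooden wedge under the short foot, drew the arm back, and handed the job in at about t = 10 s. The interface reported no verdict.

**Pushing:** I turned the wedge about 9° to point at the foot and pushed it along its own axis with two low fingertips. Force was 4–9 N on the way in. It then rose to about 12 N over the last millimetre while the lug stopped rising, which suggests the scope had reached level.

**Last checks:**
- **Wedge:** it stayed under the foot after I drew back. Its heel read y = -56.4 mm, against -56.7 mm before. The wrist force was about zero.
- **Level:** a plane fitted to the base top gave a lean of about 0.005 rad, inside the 0.007 limit but not by much. The fit also has camera noise in it. The short-foot lug top read 51.8 mm, against 51.9 mm at one good foot and 48.8 mm at the other, so these readings don't fully agree.
- **Bystanders:** the petri dish, loupe and specimen box read within about 2 mm of their starting places.
    - **Slide box and jar:** the slide box read about (17, 9) mm away from its first reading and the jar about (-4, 7) mm. The fingers never came near the slide box, so I think the arm hid part of both from the top camera. I didn't confirm that.
    - **Tweezers:** they were not detected in the last picture.

The hand-in was in the same script as these last checks, so I saw the slide box and tweezers results only afterwards and could not follow them up.

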